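# Move a V-block fixture plate from its parking dock to the work dock

### The job

Press down the catch tab of the dock that holds the V-block plate so that the plate is let go, slide the plate out and slide it along the rails of the other, empty dock until that dock's sprung catch has clicked up behind it. Never force anything (a push of 15 N is enough everywhere), leave the other things on the table where they are, and let go of the plate at the end.

Things in the scene. Friction and masses are not known exactly. Their poses are not given: they have to be found in the camera images.
- v_block_plate: Bare steel fixture plate, 0.4 kg: a dovetail foot 70 mm long (x), 44 mm wide below, 32 above (y), 10 mm high; on it a block 56 mm long (x), 30 mm wide (y), flat sides from z = 10 to 57 mm, V groove 12 mm deep along x in its top. Origin: centre of the foot's underside; x along the rails, z up; both ends alike. Best gripped across its y sides near z = 40 mm.
- parking_dock: Grey painted dock that holds the plate at first; fixed, turned a little about z. Origin: centre of its underside on the table. The plate goes in along the dock's +x, comes out along -x. Floor at z = 35 mm. Undercut dovetail rails, 60 mm wide over all (y), top at z = 46 mm, x = -42 to 46 mm; play about 1.2 mm to each side, 2 mm up. Stop block at x = 36.5 to 62 mm, top at z = 54 mm.
- work_dock: Dark steel dock with a bolted flange, empty at first; frame, rails, floor and heights as in the parking dock, but its catch and end stop, clamped together on one block, were set anywhere from 10 mm nearer to 10 mm farther along x, which is not measured: the plate's home is at x = -11 to 11 mm and is found by feel.
- parking_home (a point): Nominal place of the plate's origin when home in the parking dock (dock x = 0, y = 0, z = 35 mm); it lies within 1.5 mm of it along x. A sprung ejector pin in the stop block (6 N at home, 4.5 N when out) pushes the plate 10 to 20 mm towards -x once the catch is pressed.
- work_home (a point): Nominal place of the plate's origin when home in the work dock (dock x = 0, y = 0, z = 35 mm); true home is up to 11 mm off along x. Sliding in takes 1 to 3 N at first, then 5 to 9 N against the ejector over the last 12 mm if held straight, more if askew. The catch clicks up in the last 2.5 mm before the hard end stop, where the force rises steeply.
- work_mouth (a point): Point on the work dock's axis at the outer end of the flared guides (12 mm long, 54 mm apart outside, floor ramped too), at floor height: dock x = -54, y = 0, z = 35 mm. The plate's origin is 35 mm further out when its foot begins to enter; with its origin beyond dock x = -90 mm the plate is free of either dock.
- parking_tab (a point): Centre of the top of the ribbed thumb tab (28 mm in x, 26 mm in y) of the parking dock's catch; moves with the catch. Beside the mouth on the dock's +y side, at dock x = -44, y = 54, z = 47 mm when up. Press it straight down; nothing within 10 mm of its edges.
- parking_catch (a joint): How far the parking dock's catch is pressed down, m: 0 up (locked behind the plate), 0.009 fully down; the plate is freed from 0.006. Spring 1 N at 0, 2 N fully down, plus friction (under 8 N in all). It springs up again when let go, but then rests under the ejected plate.
- work_catch (a joint): How far the work dock's catch is pushed down, m: 0 up, about 0.005 while the plate slides over it, and 0 again when it has clicked behind the plate.
- hex_nut: Loose steel nut 24 x 27 x 14 mm lying before the work dock; to be left alone.
- hex_bolt: Loose steel bolt 66 mm long lying beside the docks; to be left alone.
- soapstone: Loose white soapstone stick 105 mm long lying before the docks; to be left alone.

How it is judged:
On the way, in this order (a step that is already met when the one before it is completed fails the run):
1. the parking dock's catch is pressed down (value of joint parking_catch above 0.005 m), for 0.02 s.
2. the plate is clear of the parking dock (horizontal distance between v_block_plate and parking_dock above 0.088 m), for 0.05 s.
3. the plate is in the rails of the work dock, on its way in (x of v_block_plate in the frame of work_dock between -0.075 and -0.02 m and y of v_block_plate in the frame of work_dock between -0.004 and 0.004 m and z of v_block_plate in the frame of work_dock between 0.032 and 0.039 m), for 0.05 s.
At the end, for the whole second after the job is handed in: The plate rests in the work dock's rails (within 14 mm of the dock's origin along x, 3 mm across, its underside 32 to 39 mm above the table, its x axis within 0.1 rad of the dock's), the work dock's catch stands up behind it (less than 2 mm down), and the plate is at rest and released (x of v_block_plate in the frame of work_dock between -0.014 and 0.014 m and y of v_block_plate in the frame of work_dock between -0.003 and 0.003 m and z of v_block_plate in the frame of work_dock between 0.032 and 0.039 m and angle between the x axis of v_block_plate and the x axis of work_dock, either way round below 0.1 rad and value of joint work_catch below 0.002 m and linear speed of v_block_plate below 0.02 m/s); the robot touches nothing.
It fails at once if the plate is forced against a dock (over 50 N) (contact force between v_block_plate and parking_dock above 50 N or contact force between v_block_plate and work_dock above 50 N).
It fails at once if a dock or its catch is pressed by the robot with over 50 N (contact force between any of the arm, the fingers and parking_dock above 50 N or contact force between any of the arm, the fingers and work_dock above 50 N).
It fails at once if the nut, the bolt or the soapstone is moved by more than 20 mm (distance of any of hex_nut, hex_bolt, soapstone from where it was at the start of the episode above 0.02 m).
It also fails if it takes over 61 s, if anything falls off the work surface, if the arm or the gripper's body presses on something with over 40 N, if the wrist force passes 120 N, or if a joint passes its speed limit or range.

### The arm

A 6-joint arm with a two-finger parallel gripper is mounted at the origin on a cart in front of the work surface, level with it; the furniture and walls round the work are solid. World frame = base frame: x ahead of the robot, y to its left, z up, the work surface at z = 0. Lengths are in m, angles in rad, forces in N, time in s.
With the tool pointing down it reaches from about 0.25 to 0.775 m from the base axis. Payload 4 kg.
Tool frame: the origin (TCP) lies midway between the tips of the shut fingers; the grasp point (between the pads) lies 19 mm behind it; z points along the fingers, y is the direction in which the jaws open and shut (so a half turn about z gives the same grasp; the last joint's range is limited). The gripper opens to 94 mm and grips with 3 to 60 N. Pads are 16 mm wide; open, the fingers measure 119 mm over their backs; the gripper's body (75 mm by 177 mm) begins 78 mm behind the grasp point.
Start: joints at [1.047, 0.087, 1.371, -0, 1.684, -0.103], TCP at [0.225, 0.502, 0.206] pointing down, gripper open.
Joint ranges: [-3.1, 3.1], [-0.76, 2.03], [0.27, 2.55], [-1.08, 4.22], [0.17, 2.65], [-2.57, 2.57]. Speed limits (rad/s): [2.79, 2.79, 3.14, 3.14, 3.14, 3.14].

### API

Orientations are given as [roll, pitch, yaw] about the fixed x, y, z axes, in that order (R = Rz(yaw) Ry(pitch) Rx(roll)).
In Python, from bench import get_obs, snapshot, ticket gives the robot as it stands.
- The arm moves only by the shell command python3 -m creep 'ROWS' [OPENING]. ROWS is JSON, a list that holds one entry, the list of rows, each a list of 4 numbers: the shift along the tool's x, y, z in mm, then the turn about the tool's z in degrees. A call has 1 to 8 rows; each row shifts and turns the commanded pose from where the row before left it, along the tool's axes as they then stand; what a row does not reach is not made up. A row lasts 1/8 s, in which the tool goes at most 62.5 mm and 10.7 degrees, less where a joint would pass 70% of its speed; a pose out of reach is approached as far as the arm can. A call with a gripper value outside its range is refused whole. OPENING is the opening, from 0 (shut) to 1 (fully open), set as the call begins (- or left out, the last holds). The fingers move at their own pace and stop on an object; the grip force is fixed at half the most. Time passes only in rows, so rows that do not move let the fingers close. It gives the time, the measured TCP pose, the force and the opening at its end, in the units of the state.
- get_obs(): the state, without advancing time (a new reading comes with each control period).
- snapshot(name): name is "side" or "top" or "wrist"; returns a dict with "color" (480x640x3 uint8, red, green, blue), "depth" (480x640 float32, m along the optical axis (not along the pixel's ray), 0 where there is no reading), "fx", "fy", "cx", "cy" (pixels), "extrinsics" (4x4, takes a point from world to camera coordinates). Camera axes: x right, y down, z forward; pixel columns grow to the right and rows downward; lengths in m; the calibration is good to about 2 mm. A picture is of the moment at which its call begins.
- ticket.close_job(): hands the job in, once; it reports no verdict.
The state is a dict: "time": time; "joint_positions": joint angles; "qvel": joint speeds; "joint_torque": joint torques, N m; "tool_pos": TCP position; "ee_rot": TCP orientation; "wrist_force": force on the tool from outside, world axes, zero at the start; "wrist_torque": the same for the moment, N m; "width": finger opening in m.
Only numpy, scipy, OpenCV 4.12 (cv2) and the standard library are available. Lean on these libraries where they do the work, as an engineer would, in place of code of your own. Each camera call takes 0.05 s, during which the arm holds its last target. There are 200 camera calls.

## Working session

There is one attempt and no reset: what is moved stays moved. The work goes in short steps, Python scripts to look and compute and a shell command to move; the robot and the scene stay as the last step left them, time stands still between calls to the robot, and variables do not carry over. Pictures are saved under pics/ and viewed, on a budget of 10 in all, crops included, one or two more only if the job needs it, and the job is handed in when it is done.

```bash
ls; mkdir -p pics
python3 - <<'E'
from bench import *
import cv2,numpy as np
o=get_obs();print({k:np.round(v,3) for k,v in o.items()})
for n in("top","side"):
    s=snapshot(n);cv2.imwrite(f"pics/{n}0.png",s["color"][:,:,::-1]);np.savez(f"{n}0.npz",**s)
    print(n,s["fx"],s["fy"],s["cx"],s["cy"],np.round(s["extrinsics"],4).tolist())
E
```

```text
pics
{'time': np.float64(0.0), 'joint_positions': array([ 1.047,  0.088,  1.372, -0.   ,  1.684, -0.103]), 'qvel': array([ 0.   ,  0.001, -0.001, -0.001, -0.   ,  0.   ]), 'joint_torque': array([-0.0000e+00, -3.4016e+01, -3.0243e+01,  7.2000e-02,  3.3000e-02,
       -0.0000e+00]), 'tool_pos': array([0.224, 0.502, 0.204]), 'ee_rot': array([-3.139, -0.   ,  2.721]), 'wrist_force': array([ 0.962, -0.066,  0.054]), 'wrist_torque': array([-0.006, -0.001,  0.025]), 'width': np.float64(0.094)}
top 546.3211282739292 546.3211282739292 318.202347745203 231.62556281090968 [[-0.0138, -0.9998, -0.0139, 0.0984], [-0.9819, 0.0162, -0.1885, 0.5436], [0.1887, 0.0111, -0.982, 0.8201], [0.0, 0.0, 0.0, 1.0]]
side 491.93250064282586 491.93250064282586 324.2655305384871 234.08216192407087 [[-0.9998, -0.0168, -0.0109, 0.5294], [0.002, 0.4562, -0.8899, 0.0411], [0.0199, -0.8897, -0.4561, 0.9343], [0.0, 0.0, 0.0, 1.0]]
```

View pics/top0.png

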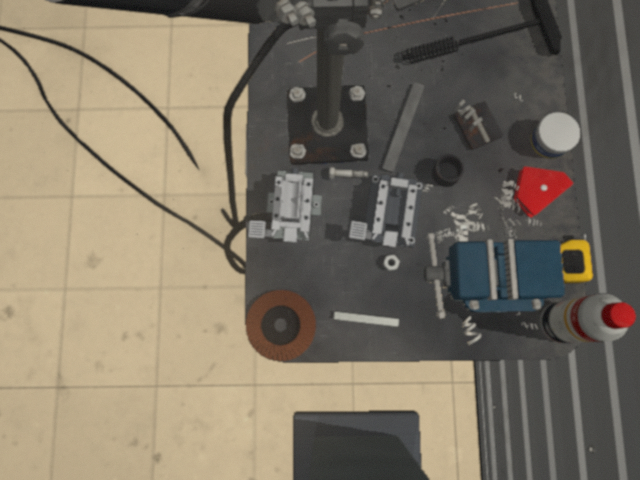

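View pics/side0.png

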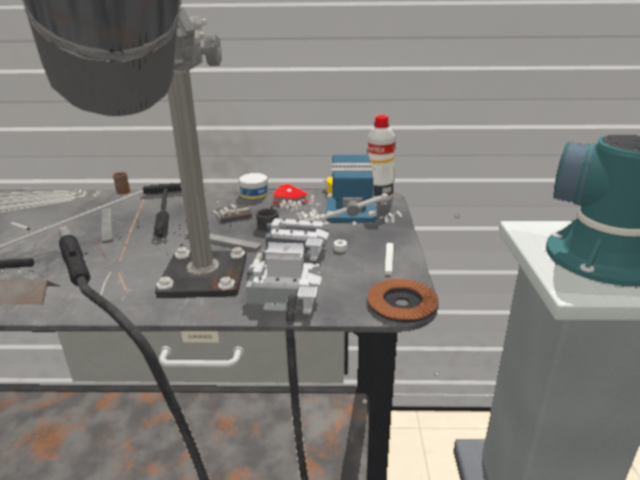

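The top view shows the parking dock with the plate at about (292,205), its tab at (258,229); the work dock is at about (393,212), with the nut at (391,262), the bolt at (348,172), the soapstone at (365,319) and a post at (328,120). The side view shows both docks near (285,260). Next I'll zoom in on the docks.

```bash
cat > h.py <<'E'
import numpy as np,cv2
def load(n): return dict(np.load(n))
def cam(s):
    E=np.array(s["extrinsics"]);return E[:3,:3],E[:3,3]
def proj(s,P):
    R,t=cam(s);c=R@np.array(P,float)+t;return np.array([s["fx"]*c[0]/c[2]+s["cx"],s["fy"]*c[1]/c[2]+s["cy"]])
def ray(s,u,v):
    R,t=cam(s);d=R.T@np.array([(u-s["cx"])/s["fx"],(v-s["cy"])/s["fy"],1.]);return -R.T@t,d
def onz(s,u,v,z):
    o,d=ray(s,u,v);return o+d*(z-o[2])/d[2]
def depthpts(s):
    d=s["depth"];v,u=np.mgrid[:480,:640];R,t=cam(s)
    c=np.stack([(u-s["cx"])/s["fx"]*d,(v-s["cy"])/s["fy"]*d,d],-1);return (c-t)@R
E
python3 - <<'E'
from h import *
t=load("top0.npz");s=load("side0.npz")
a=cv2.resize(t["color"][160:280,235:435],None,fx=4,fy=4,interpolation=cv2.INTER_CUBIC)
cv2.imwrite("pics/c1.png",a[:,:,::-1])
P=depthpts(t)
for u,v in[(258,229),(292,205),(292,180),(358,229),(394,210),(391,262),(348,172),(365,319),(328,120),(345,40),(340,15)]: print(u,v,P[v,u].round(3))
Q=depthpts(s)
for u,v in[(200,150),(180,50),(100,50),(285,248),(60,10)]: print('s',u,v,Q[v,u].round(3))
E
```

```text
258 229 [0.552 0.187 0.046]
292 205 [0.582 0.13  0.082]
292 180 [0.631 0.132 0.052]
358 229 [0.549 0.026 0.048]
394 210 [ 0.582 -0.034  0.035]
391 262 [ 0.502 -0.031 -0.002]
348 172 [0.656 0.038 0.01 ]
365 319 [0.408 0.017 0.008]
328 120 [0.727 0.071 0.068]
345 40 [0.68  0.056 0.393]
340 15 [0.713 0.06  0.387]
s 200 150 [ 0.846 -0.368  0.097]
s 180 50 [0.716 0.128 0.39 ]
s 100 50 [0.752 0.286 0.408]
s 285 248 [0.59  0.126 0.087]
s 60 10 [0.768 0.317 0.448]
```

View pics/c1.png

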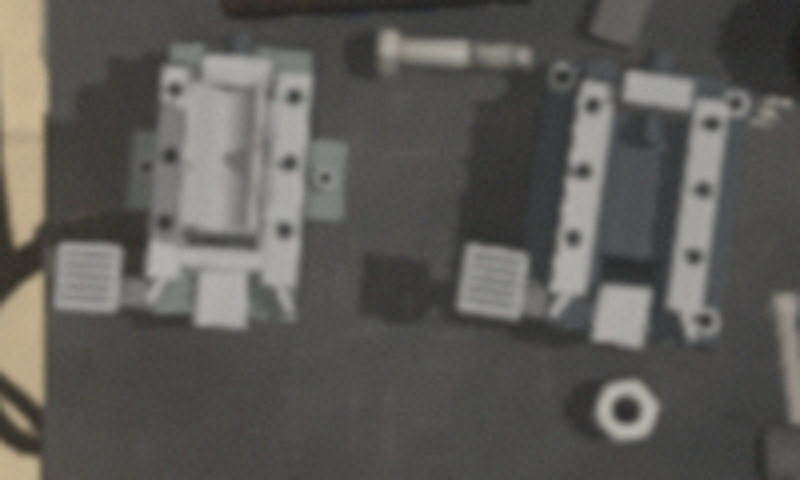

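The crop shows three screws on each rail. In crop px, parking has them at (175,90) to (165,222) and (294,97) to (284,231), and work at (593,105) to (573,237) and (711,123) to (694,257). The tabs are at (88,277) and (493,281).

```bash
cat >> h.py <<'E'
def crop2(c): return 235+(c[0]+.5)/4-.5,160+(c[1]+.5)/4-.5
E
python3 - <<'E'
from h import *
t=load("top0.npz");s=load("side0.npz")
def refine(c):
    a=cv2.resize(t["color"][160:280,235:435],None,fx=4,fy=4,interpolation=cv2.INTER_CUBIC).mean(2)
    x,y=c;w=a[y-8:y+9,x-8:x+9];m=np.clip(np.percentile(w,70)-w-15,0,None);v,u=np.mgrid[-8:9,-8:9]
    m*=(u**2+v**2<64);return x+(m*u).sum()/m.sum(),y+(m*v).sum()/m.sum()
D={'park':([(175,90),(170,156),(165,222)],[(294,97),(289,163),(284,231)],(88,277)),'work':([(593,105),(583,171),(573,237)],[(711,123),(703,190),(694,257)],(493,281))}
for n,(L,R,T) in D.items():
    f=lambda c:onz(t,*crop2(c),.046)[:2]
    l=np.array([f(refine(c)) for c in L]);r=np.array([f(refine(c)) for c in R]);T=f(T)
    d=(l[0]-l[2]+r[0]-r[2]);yaw=np.arctan2(d[1],d[0]);c=(l.mean(0)+r.mean(0))/2
    X=np.array([np.cos(yaw),np.sin(yaw)]);Y=np.array([-X[1],X[0]])
    w=(l-r).mean(0);yaw2=np.arctan2(-w[0],w[1])
    print(n,'l',l.round(4).tolist(),'r',r.round(4).tolist(),'c',c.round(4),'yaw',np.degrees(yaw),np.degrees(yaw2),'spacing',np.hypot(*w),'tab',T.round(4),'tab-c',((T-c)@X).round(4),((T-c)@Y).round(4))
P=depthpts(t);Q=depthpts(s)
for n,A in(('top',P),('side',Q)):
  for (x0,x1,y0,y1) in[(.54,.56,.18,.195),(.57,.61,.118,.14),(.57,.61,.09,.115)]:
    m=(A[...,0]>x0)&(A[...,0]<x1)&(A[...,1]>y0)&(A[...,1]<y1)&(A[...,2]>.02); print(n,m.sum(),np.percentile(A[m][:,2],[10,50,90,98]).round(4) if m.any() else '')
E
```

```text
park l [[0.6303, 0.1546], [0.6023, 0.1564], [0.5746, 0.1587]] r [[0.6263, 0.1057], [0.5984, 0.108], [0.5705, 0.1102]] c [0.6004 0.1323] yaw -4.419496937153215 -4.683203987888425 spacing 0.04875288436097823 tab [0.5524 0.1895] tab-c -0.0522 0.0534
work l [[0.6205, -0.016], [0.593, -0.0111], [0.5654, -0.0062]] r [[0.612, -0.0641], [0.5844, -0.0594], [0.5569, -0.0545]] c [ 0.5887 -0.0352] yaw -10.024969481636251 -10.04832699425559 spacing 0.04899348340073441 tab [0.5481 0.0264] tab-c -0.0507 0.0536
top 115 [0.0458 0.0474 0.0492 0.0504]
top 361 [0.0799 0.0858 0.0916 0.0933]
top 207 [0.0429 0.0459 0.0486 0.0498]
side 81 [0.0282 0.0464 0.0474 0.0481]
side 192 [0.0841 0.0878 0.0912 0.092 ]
side 0
```

```bash
python3 -m creep '[[[0,0,0,-9.8],[0,0,0,-9.8],[0,0,0,0]]]' 0; python3 -m creep '[[[-44,-36,0,0],[-44,-36,0,0],[-44,-36,0,0],[-44,-36,0,0],[-44,-35,0,0],[-44,-35,0,0],[-44,-35,0,0],[-44,-36,0,0]]]'; python3 -m creep '[[[0,0,0,0]]]'
```

```text
time: 0.48
tool_pos: [0.2245, 0.5018, 0.2049]
ee_rot: [-3.141, -0.0, 3.061]
wrist_force: [0.1, -0.1, 0.3]
width: 0.0675
time: 1.48
tool_pos: [0.5543, 0.1889, 0.2052]
ee_rot: [3.141, -0.0, 3.06]
wrist_force: [0.5, 0.3, -0.2]
width: 0.0005
time: 1.6
tool_pos: [0.555, 0.1871, 0.2042]
ee_rot: [-3.14, -0.001, 3.055]
wrist_force: [0.2, 0.2, -0.8]
width: 0.0004
```

Run:
```python
from bench import *
from h import *
s=snapshot("wrist");np.savez("w1.npz",**s);cv2.imwrite("pics/w1.png",s["color"][:,:,::-1])
R,t=cam(s);print((-R.T@t).round(3),R[2].round(2))
for n,P in[('ptab',(.5525,.190,.047)),('porig',(.5922,.1329,.046)),('worig',(.5806,-.0338,.046)),('tcp',(.555,.187,.204))]:print(n,proj(s,P).round(1))
```

```text
[0.479 0.195 0.382] [ 0.26 -0.02 -0.96]
ptab [328.3 224.5]
porig [272.9 269.2]
worig [100.8 271.8]
tcp [324.2 294.3]
```

View pics/w1.png

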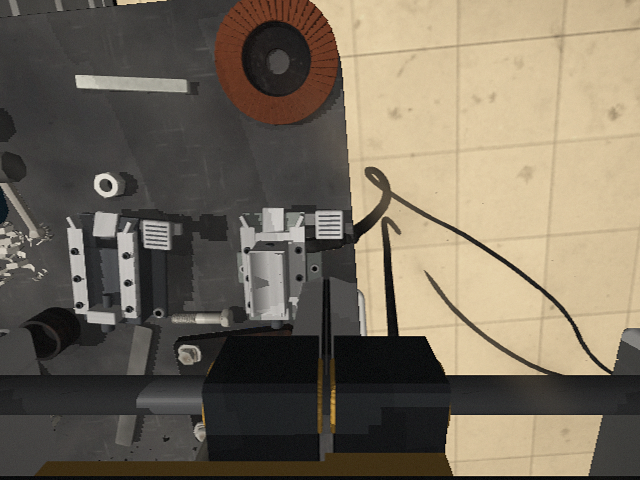

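The tab appears at (329,224), against a prediction of (328,224), so the two views agree on its place and height. I'll go down over it.

```bash
python3 -m creep '[[[3,3,36,0],[0,0,36,0],[0,0,36,0],[0,0,32,0],[0,0,5,0],[0,0,0,0]]]'; python3 -m creep '[[[0,0,4,0],[0,0,3,0],[0,0,3,0],[0,0,3,0],[0,0,0,0]]]'
```

```text
time: 2.4
tool_pos: [0.5502, 0.1945, 0.0613]
ee_rot: [3.141, 0.001, 3.064]
wrist_force: [0.3, -0.2, 1.0]
width: 0.0004
time: 3.02
tool_pos: [0.5503, 0.1934, 0.0473]
ee_rot: [-3.142, -0.0, 3.063]
wrist_force: [-0.1, 0.3, 0.4]
width: 0.0006
```

```bash
python3 -m creep '[[[-2,-3,0,0],[0,0,2,0],[0,0,2,0],[0,0,2,0],[0,0,0,0]]]';python3 -m creep '[[[0,0,1,0],[0,0,1,0],[0,0,0,0]]]'
```

```text
time: 3.65
tool_pos: [0.5521, 0.1904, 0.0413]
ee_rot: [3.141, -0.0, 3.063]
wrist_force: [0.4, 0.7, 1.5]
width: 0.0003
time: 4.03
tool_pos: [0.5522, 0.1904, 0.0394]
ee_rot: [3.141, -0.0, 3.063]
wrist_force: [0.3, -0.3, 2.3]
width: 0.0006
```

```bash
python3 -m creep '[[[0,0,1,0],[0,0,1,0],[0,0,1,0],[0,0,0,0]]]'
python3 - <<'E'
from bench import *
from h import *
s=snapshot("top");np.savez("top1.npz",**s)
# displacement of plate by depth: points above 70mm near the plate
a=load("top0.npz")
for n,x in(("before",a),("now",s)):
    P=depthpts(x);m=(P[...,2]>.07)&(P[...,2]<.096)&(abs(P[...,1]-.133)<.03)&(abs(P[...,0]-.58)<.08)
    print(n,m.sum(),np.percentile(P[m][:,0],[1,50,99]).round(4))
E
```

```text
time: 4.53
tool_pos: [0.5524, 0.1905, 0.0379]
ee_rot: [3.141, 0.001, 3.063]
wrist_force: [-2.6, -1.2, 6.8]
width: 0.0005
before 754 [0.5623 0.5892 0.6189]
now 88 [0.5934 0.602  0.6073]
```

```bash
python3 -m creep '[[[0,0,-10,0],[0,0,-40,0],[0,0,-40,0],[0,0,-40,0],[0,0,0,0]]]' 1
python3 - <<'E'
from bench import *
from h import *
for c in("wrist","side"):
    s=snapshot(c);np.savez(c+"2.npz",**s)
    P=depthpts(s);m=(P[...,2]>.07)&(P[...,2]<.096)&(abs(P[...,1]-.133)<.03)&(abs(P[...,0]-.57)<.09)
    print(c,m.sum(),np.percentile(P[m][:,0],[1,50,99]).round(4),np.percentile(P[m][:,1],[1,50,99]).round(4),P[m][:,2].max())
    if c=="wrist":cv2.imwrite("pics/w2.png",s["color"][:,:,::-1])
E
```

```text
time: 5.2
tool_pos: [0.5543, 0.1909, 0.1709]
ee_rot: [3.139, 0.008, 3.063]
wrist_force: [-0.7, -0.8, 0.6]
width: 0.0474
wrist 2011 [0.5505 0.5654 0.598 ] [0.1187 0.131  0.1508] 0.09282713283793044
side 740 [0.5495 0.5778 0.606 ] [0.121  0.1474 0.1528] 0.09304924140845239
```

View pics/w2.png

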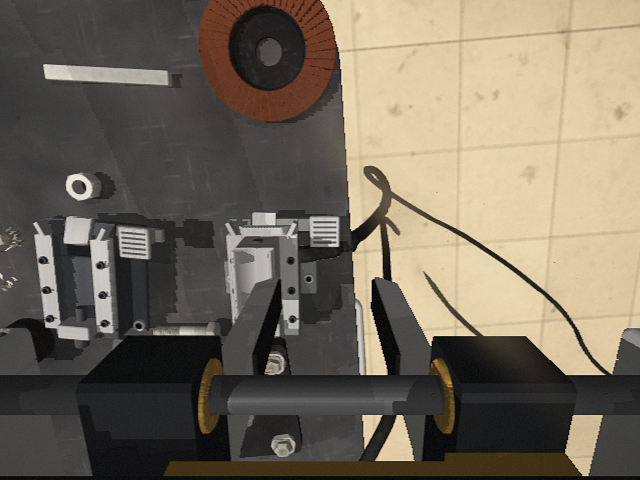

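Plate block now spans x 0.550 to 0.606 (wrist image about (255,280)), so it was ejected about 12.5 mm. I'll move over it and descend.

```bash
python3 -m creep '[[[-15,-28,0,0],[-14,-27,0,0],[0,0,0,0],[0,0,20,0],[0,0,20,0],[0,0,20,0],[0,0,0,0]]]' 1
```

```text
time: 6.18
tool_pos: [0.5741, 0.1338, 0.1028]
ee_rot: [-3.141, -0.007, 3.064]
wrist_force: [0.4, 0.2, 0.7]
width: 0.0937
```

Run:
```python
from bench import *
import numpy as np
for i in range(3):
    o=get_obs();print(o['time'],o['tool_pos'].round(4),o['width'],np.degrees(o['ee_rot']).round(1))
```

```text
6.175 [0.5741 0.1338 0.1028] 0.09373780698645386 [-179.9   -0.4  175.5]
6.175 [0.5741 0.1338 0.1028] 0.09373780698645386 [-179.9   -0.4  175.5]
6.175 [0.5741 0.1338 0.1028] 0.09373780698645386 [-179.9   -0.4  175.5]
```

```bash
python3 -m creep '[[[-3,0,20,0],[0,0,20,0],[0,0,4,0],[0,0,0,0]]]'; python3 -m creep '[[[0,0,0,0],[0,0,0,0],[0,0,0,0],[0,0,0,0],[0,0,0,0],[0,0,0,0],[0,0,0,0]]]' 0.2
```

```text
time: 6.68
tool_pos: [0.5798, 0.1331, 0.0624]
ee_rot: [3.142, -0.0, 3.063]
wrist_force: [0.1, -0.7, 0.3]
width: 0.0941
time: 7.55
tool_pos: [0.5798, 0.133, 0.0625]
ee_rot: [3.141, 0.0, 3.063]
wrist_force: [-0.0, -0.2, -0.5]
width: 0.0296
```

```bash
python3 -m creep '[[[4,0,0,0],[8,0,0,0],[8,0,0,0],[8,0,0,0],[8,0,0,0]]]'; python3 -m creep '[[[10,0,0,0],[10,0,0,0],[10,0,0,0],[10,0,0,0],[10,0,0,0],[6,0,0,0],[0,0,0,0]]]'
```

```text
time: 8.18
tool_pos: [0.5431, 0.1359, 0.0624]
ee_rot: [3.142, -0.0, 3.063]
wrist_force: [0.2, -0.3, -1.3]
width: 0.0296
time: 9.05
tool_pos: [0.4876, 0.1403, 0.0623]
ee_rot: [3.142, -0.0, 3.063]
wrist_force: [-0.2, -0.4, -3.8]
width: 0.0299
```

```bash
python3 -m creep '[[[0,0,-15,0],[0,0,-15,5.5],[-5,-39,0,0],[-5,-39,0,0],[-5,-39,0,0],[-5,-38,0,0],[0,0,0,0],[0,0,0,0]]]'
python3 - <<'E'
from bench import *
from h import *
o=get_obs();print(o['tool_pos'].round(4),np.degrees(o['ee_rot']).round(2))
X=np.array([np.cos(np.radians(-10.03)),np.sin(np.radians(-10.03))]);Y=np.array([-X[1],X[0]])
for c in("wrist","side","top"):
    s=snapshot(c);np.savez(c+"3.npz",**s);cv2.imwrite(f"pics/{c}3.png",s["color"][:,:,::-1])
    P=depthpts(s)
    d=P[...,:2]-o['tool_pos'][:2];a=d@X;b=d@Y
    m=(abs(a)<.05)&(abs(b)<.017)&(P[...,2]>.1)&(P[...,2]<.124)
    print(c,m.sum(),*( (np.percentile(q[m],[1,50,99]).round(4)) for q in(a,b,P[...,2]))) if m.any() else print(c,0)
E
```

```text
time: 10.05
tool_pos: [0.4814, -0.0158, 0.0933]
ee_rot: [3.141, 0.001, 2.966]
wrist_force: [0.4, 0.1, -3.3]
width: 0.0299
[ 0.4814 -0.0158  0.0933] [1.7995e+02 7.0000e-02 1.6996e+02]
wrist 8293 [-0.0287 -0.0052  0.0268] [-0.0151  0.0003  0.0154] [0.1023 0.1174 0.1229]
side 303 [-0.0304 -0.0137  0.0252] [-0.0137  0.0143  0.0169] [0.1007 0.1162 0.123 ]
top 116 [-0.0295 -0.0248 -0.0183] [-0.0143 -0.0051  0.0046] [0.1024 0.1156 0.1235]
```

View pics/wrist3.png

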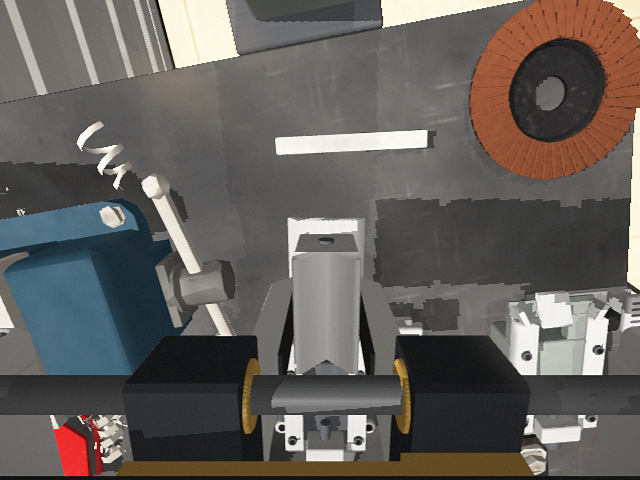

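The plate hangs straight in the jaws at (327,300), with the work dock's far screws at (291,440) and (357,441). I'll check the dock axis against those and against the w1 view.

Run:
```python
from h import *
O=np.array([.5806,-.0338]);X=np.array([np.cos(np.radians(-10.03)),np.sin(np.radians(-10.03))]);Y=np.array([-X[1],X[0]])
def blob(s,c,r=5):
    a=s["color"].astype(float).mean(2);x,y=c;w=a[y-r:y+r+1,x-r:x+r+1];m=np.clip(np.percentile(w,60)-w-15,0,None);v,u=np.mgrid[-r:r+1,-r:r+1];m*=(u*u+v*v<=r*r)
    return x+(m*u).sum()/m.sum(),y+(m*v).sum()/m.sum()
for n,L in(("wrist3",[(291,440),(357,441)]),("wrist2",[(43,265),(46,290),(49,319),(99,264),(102,294),(105,322)]),("w1",[(75,251),(77,279),(79,305),(125,254),(127,283),(130,309)])):
    s=load(n+".npz")
    for c in L:
        b=blob(s,c,4);p=onz(s,*b,.046)[:2]-O;print(n,np.round(b,1),'dock',(p@X*1e3).round(1),(p@Y*1e3).round(1))
```

```text
wrist3 [291.8 440.6] dock 37.2 -24.1
wrist3 [357.8 441.5] dock 37.9 25.1
wrist2 [ 43.  262.4] dock -16.6 -23.9
wrist2 [ 46.  289.9] dock 9.2 -24.1
wrist2 [ 49.1 318.7] dock 37.5 -24.4
wrist2 [ 99.6 264.9] dock -19.0 24.7
wrist2 [102.  294.7] dock 9.1 24.9
wrist2 [104.7 322.8] dock 36.8 25.5
w1 [ 74.4 251.2] dock -18.8 -23.7
w1 [ 76.9 278.5] dock 9.1 -23.7
w1 [ 79.1 304.7] dock 37.0 -24.1
w1 [125.4 255. ] dock -19.4 24.7
w1 [127.3 282.8] dock 9.1 25.0
w1 [129.2 308.9] dock 37.0 25.5
```

The wrist views put the dock axis at y = +0.5 mm, and the TCP is at +0.4. I'll lower and enter.

```bash
python3 -m creep '[[[0,0,15,0],[0,0,14,0],[-5,0,0,0],[-5,0,0,0],[-5,0,0,0],[-5,0,0,0],[0,0,0,0]]]'; python3 -m creep '[[[-4,0,0,0],[-4,0,0,0],[-4,0,0,0],[-4,0,0,0],[0,0,0,0]]]'
```

```text
time: 11.08
tool_pos: [0.5012, -0.0196, 0.0639]
ee_rot: [3.142, 0.001, 2.967]
wrist_force: [1.0, 1.3, -3.7]
width: 0.0301
time: 11.7
tool_pos: [0.5169, -0.0223, 0.0636]
ee_rot: [3.142, 0.001, 2.967]
wrist_force: [0.3, 0.9, -2.6]
width: 0.0296
```

```bash
python3 -m creep '[[[-4,0,0.5,0],[-4,0,0,0],[-4,0,0,0],[-4,0,0,0],[0,0,0,0]]]'; python3 -m creep '[[[-4,0,0,0],[-4,0,0,0],[-4,0,0,0],[-4,0,0,0],[-4,0,0,0],[0,0,0,0]]]'
```

```text
time: 12.32
tool_pos: [0.5325, -0.025, 0.063]
ee_rot: [3.142, 0.0, 2.967]
wrist_force: [0.6, 0.4, -1.5]
width: 0.0301
time: 13.08
tool_pos: [0.5522, -0.0285, 0.063]
ee_rot: [3.142, 0.001, 2.967]
wrist_force: [-0.2, -0.8, -2.7]
width: 0.0295
```

```bash
python3 -m creep '[[[-2,0,0,0],[-2,0,0,0],[-2,0,0,0],[-2,0,0,0],[0,0,0,0]]]'; python3 -m creep '[[[-2,0,0,0],[-2,0,0,0],[0,0,0,0]]]';python3 -m creep '[[[-2,0,0,0],[-2,0,0,0],[0,0,0,0]]]'
```

```text
time: 13.7
tool_pos: [0.5599, -0.0299, 0.0631]
ee_rot: [3.141, 0.001, 2.967]
wrist_force: [0.3, 0.7, -2.1]
width: 0.0298
time: 14.08
tool_pos: [0.5638, -0.0306, 0.063]
ee_rot: [3.141, 0.0, 2.967]
wrist_force: [0.7, -0.4, -2.4]
width: 0.03
time: 14.45
tool_pos: [0.5677, -0.0313, 0.063]
ee_rot: [3.142, 0.0, 2.967]
wrist_force: [0.2, 0.0, -2.5]
width: 0.0297
```

```bash
for i in 1 2; do python3 -m creep '[[[-2,0,0,0],[-1,0,0,0],[0,0,0,0]]]' | grep -E "pos|force"; done; python3 -m creep '[[[-2,0,0,0],[0,0,0,0]]]'|grep -E "pos|force"
```

```text
tool_pos: [0.5706, -0.0318, 0.063]
wrist_force: [-0.0, -0.9, -1.9]
tool_pos: [0.5722, -0.032, 0.0626]
wrist_force: [-5.1, 1.1, 0.0]
tool_pos: [0.5741, -0.0323, 0.0626]
wrist_force: [-4.7, 0.8, -0.3]
```

```bash
for i in 1 2; do python3 -m creep '[[[-1.5,0,0,0],[-1.5,0,0,0],[0,0,0,0]]]' | grep -E "pos|force"; done; for i in 1 2; do python3 -m creep '[[[-1,0,0,0],[0,0,0,0]]]'|grep -E "pos|force"; done
```

```text
tool_pos: [0.5767, -0.0328, 0.0626]
wrist_force: [-5.6, 0.7, -0.1]
tool_pos: [0.5795, -0.0333, 0.0627]
wrist_force: [-6.5, 1.0, 0.6]
tool_pos: [0.5804, -0.0335, 0.0627]
wrist_force: [-6.2, 2.2, 0.6]
tool_pos: [0.5813, -0.0336, 0.0627]
wrist_force: [-5.8, 1.0, 1.0]
```

```bash
for i in 1 2 3; do python3 -m creep '[[[-0.7,0,0,0],[0,0,0,0]]]'|grep -E "pos|force"; done
```

```text
tool_pos: [0.5819, -0.0337, 0.0627]
wrist_force: [-7.2, 1.8, 1.1]
tool_pos: [0.5826, -0.0339, 0.0627]
wrist_force: [-7.3, 0.5, 0.4]
tool_pos: [0.5832, -0.034, 0.0627]
wrist_force: [-7.2, 1.6, 1.4]
```

```bash
for i in 1 2 3; do python3 -m creep '[[[-0.7,0,0,0],[0,0,0,0]]]'|grep -E "pos|force"; done
```

```text
tool_pos: [0.5838, -0.0341, 0.0627]
wrist_force: [-7.5, 0.7, 1.0]
tool_pos: [0.5845, -0.0342, 0.0627]
wrist_force: [-7.0, 1.5, 2.1]
tool_pos: [0.5849, -0.0343, 0.0627]
wrist_force: [-8.2, 1.2, 1.2]
```

```bash
for i in 1 2; do python3 -m creep '[[[-0.7,0,0,0],[0,0,0,0]]]'|grep -E "pos|force"; done
```

```text
tool_pos: [0.585, -0.0343, 0.0627]
wrist_force: [-9.1, 2.4, 3.2]
tool_pos: [0.5851, -0.0343, 0.0628]
wrist_force: [-11.7, 1.0, 3.2]
```

```bash
python3 -m creep '[[[-0.6,0,0,0],[0,0,0,0]]]'|grep -E "pos|force"; for i in 1 2 3; do python3 -m creep '[[[1.2,0,0,0],[0,0,0,0]]]'|grep -E "pos|force"; done
```

```text
tool_pos: [0.5851, -0.0343, 0.0628]
wrist_force: [-12.4, 2.2, 4.3]
tool_pos: [0.585, -0.0343, 0.0627]
wrist_force: [-8.9, 0.9, 3.0]
tool_pos: [0.5849, -0.0343, 0.0626]
wrist_force: [-7.0, 1.2, 0.5]
tool_pos: [0.5841, -0.0341, 0.0626]
wrist_force: [-5.9, 1.0, 0.9]
```

```bash
for i in 1 2; do python3 -m creep '[[[1,0,0,0],[0,0,0,0]]]'|grep -E "pos|force"; done
```

```text
tool_pos: [0.5833, -0.034, 0.0626]
wrist_force: [-5.7, 1.5, -0.7]
tool_pos: [0.5824, -0.0338, 0.0626]
wrist_force: [-5.2, 0.3, -0.3]
```

```bash
python3 -m creep '[[[1,0,0,0],[0,0,0,0]]]'|grep -E "pos|force"
python3 - <<'E'
from bench import *
from h import *
ims=[]
for c in("wrist","side","top"):
    s=snapshot(c);np.savez(c+"4.npz",**s);ims.append(s)
a=cv2.resize(ims[2]["color"][190:270,340:430],None,fx=5,fy=5,interpolation=cv2.INTER_CUBIC)
b=cv2.resize(ims[1]["color"][210:290,270:345],None,fx=5,fy=5,interpolation=cv2.INTER_CUBIC)
cv2.imwrite("pics/c4.png",np.hstack([a,b])[:,:,::-1])
O=np.array([.5806,-.0338]);X=np.array([.9847,-.1742]);Y=np.array([.1742,.9847])
# height of the work tab in both views: 44 mm before / 54 mm beside the axis
for n in("side0","side4","top0","top4","wrist4"):
    P=depthpts(load(n+".npz"));d=P[...,:2]-O;m=(abs(d@X+.0425)<.009)&(abs(d@Y-.054)<.008)&(P[...,2]>.02)&(P[...,2]<.07)
    print(n,m.sum(),np.percentile(P[m][:,2],[10,50,90]).round(4) if m.any() else '')
E
```

```text
tool_pos: [0.5823, -0.0338, 0.0625]
wrist_force: [-4.2, 0.1, -2.9]
side0 89 [0.0224 0.0343 0.047 ]
side4 85 [0.0228 0.034  0.0472]
top0 110 [0.0454 0.047  0.0488]
top4 112 [0.0453 0.0472 0.0492]
wrist4 1006 [0.0452 0.0461 0.0469]
```

View pics/c4.png

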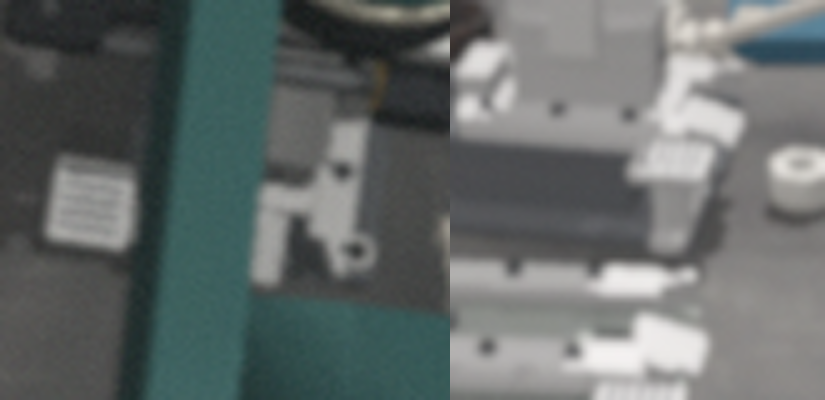

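The tab (crop (92,203)) stands at the same height as before the insertion, about 47 mm, and the plate stopped moving on the last pull back. So the catch has clicked. I'll relax and release.

```bash
python3 -m creep '[[[0.7,0,0,0],[0,0,0,0]]]'|grep -E "pos|force";  python3 -m creep '[[[0,0,0,0],[0,0,0,0],[0,0,0,0],[0,0,0,0],[0,0,0,0]]]' 0.7; python3 -m creep '[[[0,0,-10,0],[0,0,-30,0],[0,0,-40,0],[40,0,-40,0],[60,0,0,0],[60,0,0,0],[60,0,0,0],[0,0,0,0]]]'
python3 - <<'E'
from bench import *
from h import *
O=np.array([.5806,-.0338]);X=np.array([.9847,-.1742]);Y=np.array([.1742,.9847])
for c in("wrist","side","top"):
    s=snapshot(c);np.savez(c+"5.npz",**s)
    P=depthpts(s);d=P[...,:2]-O;a=d@X;b=d@Y
    if c=="top":cv2.imwrite("pics/c5.png",cv2.resize(s["color"][160:280,235:435],None,fx=4,fy=4,interpolation=cv2.INTER_CUBIC)[:,:,::-1])
    m=(abs(a+.0425)<.009)&(abs(b-.054)<.008)&(P[...,2]>.02)&(P[...,2]<.07);k=(abs(a)<.05)&(abs(b)<.02)&(P[...,2]>.07)&(P[...,2]<.1)
    print(c,'tab z',np.median(P[m][:,2]) if m.any() else '','plate',[np.percentile(q[k],[1,50,99]).round(4) for q in(a,b,P[...,2])] if k.any() else '')
E
```

```text
tool_pos: [0.5822, -0.0338, 0.0626]
wrist_force: [-1.4, 1.0, -5.2]
time: 21.48
tool_pos: [0.5823, -0.0338, 0.0631]
ee_rot: [3.142, 0.001, 2.967]
wrist_force: [0.2, 0.1, -0.4]
width: 0.0658
time: 22.48
tool_pos: [0.3628, 0.0051, 0.1838]
ee_rot: [3.141, 0.003, 2.968]
wrist_force: [0.8, 0.3, -0.4]
width: 0.0651
wrist tab z  plate [array([-0.0282, -0.0262, -0.0079]), array([-0.014 ,  0.0006,  0.0153]), array([0.0702, 0.0822, 0.0914])]
side tab z 0.03421312306712017 plate [array([-0.0288, -0.0031,  0.0264]), array([-0.013 ,  0.0142,  0.0186]), array([0.0703, 0.085 , 0.0922])]
top tab z 0.0469333623895266 plate [array([-0.028 , -0.0015,  0.0278]), array([-0.0148, -0.0004,  0.015 ]), array([0.072 , 0.0871, 0.0944])]
```

View pics/c5.png

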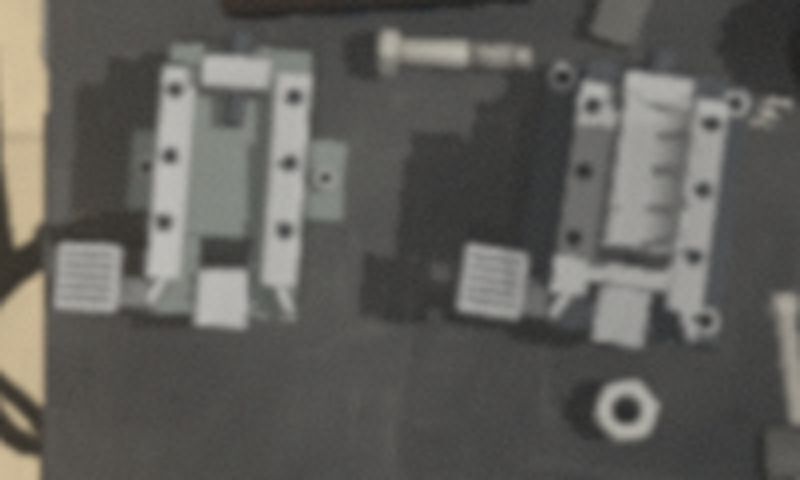

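The plate sits in the work dock at crop (650,165). The tab is at (493,281) as at the start, and the nut and bolt haven't moved.

```bash
python3 -c "
from bench import *
print(ticket.close_job())"
```

```text
the job is handed in; nothing more can be done
None
```

The V-block plate is home in the work dock, the dock's catch is up behind it, and the gripper has let go and backed clear. I handed the job in at about 22.6 s; it reports no verdict.

- **Unlatching:** I pressed the parking tab about 9 mm with up to 7 N. The plate was ejected about 12 mm, and I pulled it out clear of the parking dock.
- **Insertion:** I slid it into the work dock until the hard stop, peaking at about 12 to 13 N. A gentle pull back then stopped after about 2.8 mm, where the plate met the catch. That is slightly more than the 2.5 mm in the text.
- **Final position:** The last top view shows the plate centred within about 1 mm along and across the dock, resting at the right height.
- **Catch:** In the top view the work dock's tab is at 46.9 mm, against 47.0 mm before insertion. The side view's 34 mm tab reading was the same before and after, because it mixes in points from the tab's side face, so I gave it no weight.
- **Loose things:** The nut and bolt are where they started. I did not measure the soapstone at the end, but the arm never went near it at table height.

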